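# Re-rack four mineral specimens in reverse order

## Robot

A 6-joint arm with a two-finger parallel gripper is mounted at the origin on the work surface. World frame = base frame: x ahead of the robot, y to its left, z up, the work surface at z = 0. Lengths are in mm, angles in rad, forces in N, time in s.
With the tool pointing down it reaches from about 400 to 925 mm from the base axis. Payload 12.5 kg.
Tool frame: the origin (TCP) lies on the front face of the gripper's body, between the roots of the fingers; the fingertips stand 78 mm ahead of it and the grasp point (between the pads) lies 59 mm ahead of it (env.nose_length is the distance from the TCP to the fingertips, in mm); z points along the fingers, y is the line along which they close (so a half turn about z gives the same grasp; the last joint's range is limited). The gripper opens to 95 mm and grips with 3 to 60 N. Pads are 20 mm wide; open, the fingers measure 119 mm over their backs; the gripper's body (75 mm by 180 mm) begins 59 mm behind the grasp point.
Start: joints at [-1.211, 0.491, 1.559, -0, 1.092, -0.106], TCP at [280.733, -558.415, 292.261] pointing down, gripper open.
Joint ranges: [-3.1, 3.1], [-0.84, 2.19], [0.05, 2.79], [-1.13, 4.28], [0.06, 2.93], [-2.69, 2.69]. Speed limits (rad/s): [2.22, 2.22, 2.79, 3.14, 3.14, 3.14].

## Interface

Orientations are given as [roll, pitch, yaw] about the fixed x, y, z axes, in that order (R = Rz(yaw) Ry(pitch) Rx(roll)).
In Python, from cell import env gives the robot as it stands.
- The arm moves only by the tool jog_arm, never from a script. Its argument "motion" is a list of rows, each a list of 7 numbers: the turn, a rotation vector about the tool's x, y, z in degrees, then the shift along the tool's x, y, z in mm, then the finger opening in mm, from 0 to 95.1. In form: [[wx, wy, wz, x, y, z, hand], ...]. A call has 1 to 10 rows; each row shifts and turns the commanded pose from where the row before left it, along the tool's axes as they then stand; what a row does not reach is not made up. A row lasts 1/8 s, in which the tool goes at most 62.5 mm and 10.7 degrees, less where a joint would pass 70% of its speed; a pose out of reach is approached as far as the arm can. A call is refused whole if a number of a shift passes 62.5 or a number of a turn 10.7, either way. A call with a gripper value outside its range is refused whole. The fingers move at their own pace and stop on an object; the grip force is fixed at half the most. Time passes only in rows, so rows that do not move let the fingers close. It gives the time, the measured TCP pose, the force, the opening and the grip force at its end, in the units of the state.
- env.state(): the state, without advancing time (a new reading comes with each control period).
- env.read_camera(name): name is "scene" or "top" or "wrist"; returns a dict with "color" (384x512x3 uint8, red, green, blue), "z_map" (384x512 float32, mm along the optical axis (not along the pixel's ray), 0 where there is no reading), "camera_matrix" (3x3 intrinsics, pixels), "world_to_cam" (4x4, takes a point from world to camera coordinates). Camera axes: x right, y up, looking along -z (the intrinsics and any distortion apply to the point x, -y, -z); pixel columns grow to the right and rows downward; lengths in mm; the calibration is good to about 2 mm. The wrist camera is an equidistant fisheye: a pixel r from the principal point sees the ray r / f radians off the axis. A picture is of the moment at which its call begins.
- env.job_done(): hands the job in; it is judged then, once.
Trained networks look in the newest picture that a camera, given by its name, has taken for a name from the list of things; names that differ only in an ending like _2 or _b are one class to them, and where a whole thing is asked for, a point or a joint stands for the part that bears it (a point fixed in the world has none). Each returns a list of dicts, best first, with "score" (0 to 1); they miss things now and then, are a little off and sometimes report something else, mostly with a low value. They report only what shows in the picture. A call takes as long as a camera call. They do not tell look-alikes from the thing itself.
- env.recognise(camera, thing): "location" ([column, row] in pixels, amid what is visible of it).
The state is a dict: "t": time; "joints": joint angles; "qvel": joint speeds; "tau": joint torques, N m; "eef_pos": TCP position; "tcp_rot": TCP orientation; "ft_force": force on the tool from outside, world axes, zero at the start; "moment": the same for the moment, N m; "opening": opening from 0.0 (shut) to 1.0 (fully open); "grip_force": force on a finger pad.
Only numpy, scipy, OpenCV 4.12 (cv2) and the standard library are available. Lean on these libraries where they do the work, as an engineer would, in place of code of your own. Each camera call takes 0.05 s, during which the arm holds its last target. There are 200 camera calls.

## Task

The four mineral specimens in the field tray must go into the catalogue rack in reverse order: the one nearest the field tray's brass ball stud goes into the compartment farthest from the rack's brass ball stud, and so on, so that the one farthest from the tray's stud ends up next to the rack's stud. Stand each upright on the floor of its own compartment and let go of them all.

Things in the scene. Friction and masses are not known exactly. Their poses are not given: they have to be found in the camera images.
- core_mid (a point): grey granite drill core, a round cylinder 36 mm in diameter, 60 mm tall, about 160 g. Loose, stands upright on its cork pad in the field tray at the start. This point is its centre, half-way up; z up. It can topple if let go even 2 mm above the floor.
- bar_mid (a point): pale marble bar, square section 34 x 34 mm, 66 mm tall, about 190 g; flat faces look along its x and y. Loose, stands upright on its cork pad in the field tray at the start. This point is its centre, half-way up; z up. It can topple if let go even 2 mm above the floor.
- quartz_mid (a point): milky quartz crystal, a hexagonal prism 40 mm across flats with vertical sides up to 56 mm and a blunt point above, 72 mm tall in all, about 220 g; two of its flats face along +x and -x. Loose, stands upright on its cork pad in the field tray at the start. This point is its centre, half-way up; z up. It can topple if let go even 2 mm above the floor.
- slab_mid (a point): dark slate slab, 24 mm thick (x) by 44 mm wide (y), 64 mm tall, about 180 g. Loose, stands upright on its cork pad in the field tray at the start. This point is its centre, half-way up; z up. It can topple if let go even 2 mm above the floor.
- seat_core: the cork pad, 52 x 52 x 3 mm, fixed on the floor of the field tray, on which the round granite core stands at the start (the four pads look alike). Origin: centre of its underside, 6 mm above the bench; axes parallel to the tray's.
- seat_bar: the cork pad, 52 x 52 x 3 mm, fixed on the floor of the field tray, on which the square marble bar stands at the start (the four pads look alike). Origin: centre of its underside, 6 mm above the bench; axes parallel to the tray's.
- seat_quartz: the cork pad, 52 x 52 x 3 mm, fixed on the floor of the field tray, on which the quartz crystal stands at the start (the four pads look alike). Origin: centre of its underside, 6 mm above the bench; axes parallel to the tray's.
- seat_slab: the cork pad, 52 x 52 x 3 mm, fixed on the floor of the field tray, on which the slate slab stands at the start (the four pads look alike). Origin: centre of its underside, 6 mm above the bench; axes parallel to the tray's.
- tray: mid-brown wooden field tray, fixed, 328 mm long (y) by 84 mm wide (x), floor 6 mm and rim 12 mm above the bench, end blocks 20 mm high; a brass ball stud (20 mm ball, top 48 mm above the bench) stands on its +y end block only. Four cork pads lie in it at x = 0, y = -105, -35, 35 and 105 mm, one specimen on each. Origin: centre of the underside, on the bench; z up.
- rack: dark wooden catalogue rack, fixed, 328 mm long (y) by 72 mm wide (x), with one row of four open compartments, each 60 mm (x) by 62 mm (y) inside, with a grey lined floor; floor 6 mm and walls 16 mm above the bench, end blocks 20 mm high; a brass ball stud (20 mm ball, top 48 mm above the bench) stands on its +y end block only. The compartments' centres lie at x = 0, y = -105, -35, 35 and 105 mm. Origin: centre of the underside, on the bench; z up.
Not all that is in view belongs to the job. What is shaped like the part that bears slab_mid but blue or green is not meant.

How it is judged (in metres and radians):
At the end, for the whole second after the job is handed in: All four specimens stand upright (0.1 rad) and at rest on the rack floor (height within 5 mm), one per compartment (within 20 mm across, 18 mm along the row of its centre); their order from the rack's brass stud is the reverse of their starting order from the tray's brass stud (x of core_mid in the frame of rack between -0.02 and 0.02 m and z of core_mid in the frame of rack between 0.031 and 0.041 m and angle between each of core_mid, bar_mid, quartz_mid, slab_mid's own z axis and vertical below 0.1 rad and linear speed of each of core, bar, quartz, slab below 0.02 m/s and angular speed of each of core, bar, quartz, slab below 0.2 rad/s and x of bar_mid in the frame of rack between -0.02 and 0.02 m and z of bar_mid in the frame of rack between 0.034 and 0.044 m and x of quartz_mid in the frame of rack between -0.02 and 0.02 m and z of quartz_mid in the frame of rack between 0.037 and 0.047 m and x of slab_mid in the frame of rack between -0.02 and 0.02 m and z of slab_mid in the frame of rack between 0.033 and 0.043 m and ((y of seat_core in the frame of tray between -0.125 and -0.085 m and y of core_mid in the frame of rack between 0.087 and 0.123 m) or (y of seat_core in the frame of tray between -0.055 and -0.015 m and y of core_mid in the frame of rack between 0.017 and 0.053 m) or (y of seat_core in the frame of tray between 0.015 and 0.055 m and y of core_mid in the frame of rack between -0.053 and -0.017 m) or (y of seat_core in the frame of tray between 0.085 and 0.125 m and y of core_mid in the frame of rack between -0.123 and -0.087 m)) and ((y of seat_bar in the frame of tray between -0.125 and -0.085 m and y of bar_mid in the frame of rack between 0.087 and 0.123 m) or (y of seat_bar in the frame of tray between -0.055 and -0.015 m and y of bar_mid in the frame of rack between 0.017 and 0.053 m) or (y of seat_bar in the frame of tray between 0.015 and 0.055 m and y of bar_mid in the frame of rack between -0.053 and -0.017 m) or (y of seat_bar in the frame of tray between 0.085 and 0.125 m and y of bar_mid in the frame of rack between -0.123 and -0.087 m)) and ((y of seat_quartz in the frame of tray between -0.125 and -0.085 m and y of quartz_mid in the frame of rack between 0.087 and 0.123 m) or (y of seat_quartz in the frame of tray between -0.055 and -0.015 m and y of quartz_mid in the frame of rack between 0.017 and 0.053 m) or (y of seat_quartz in the frame of tray between 0.015 and 0.055 m and y of quartz_mid in the frame of rack between -0.053 and -0.017 m) or (y of seat_quartz in the frame of tray between 0.085 and 0.125 m and y of quartz_mid in the frame of rack between -0.123 and -0.087 m)) and ((y of seat_slab in the frame of tray between -0.125 and -0.085 m and y of slab_mid in the frame of rack between 0.087 and 0.123 m) or (y of seat_slab in the frame of tray between -0.055 and -0.015 m and y of slab_mid in the frame of rack between 0.017 and 0.053 m) or (y of seat_slab in the frame of tray between 0.015 and 0.055 m and y of slab_mid in the frame of rack between -0.053 and -0.017 m) or (y of seat_slab in the frame of tray between 0.085 and 0.125 m and y of slab_mid in the frame of rack between -0.123 and -0.087 m))); the robot touches nothing.
It also fails if it takes over 128 s, if anything falls off the work surface, if the arm or the gripper's body presses on something with over 40 N, if the wrist force passes 120 N, or if a joint passes its speed limit or range.

## Working session

There is one attempt and no reset: what is moved stays moved. The work goes in short steps, Python scripts to look and compute and a tool call to move; the robot and the scene stay as the last step left them, time stands still between calls to the robot, and variables do not carry over. Pictures are saved under pics/ and viewed, at most 14 in all, crops included, and the job is handed in when it is done.

Besides the shell and the picture viewer there is one more tool, called after ">>>" in YAML: its name, and indented under it one key for each argument. jog_arm: Moves the arm, as the interface text tells. Its arguments: {"type":"object","properties":{"motion":{"type":"array"}},"required":["motion"]}

```bash
mkdir -p pics; ls; python3 - <<'E'
from cell import env
import cv2,numpy as np
for n in ("top","scene"):
    c=env.read_camera(n); cv2.imwrite(f"pics/{n}0.png",c["color"][:,:,::-1]); np.savez(f"{n}0.npz",**c)
    print(n,c["camera_matrix"].tolist(),np.round(c["world_to_cam"],3).tolist())
    for t in ("core_mid","bar_mid","quartz_mid","slab_mid","tray","rack"):
        print(t,[(np.round(d["location"]).tolist(),round(d["score"],2)) for d in env.recognise(n,t)][:3])
print(env.state())
E
```

```text
pics
top [[411.3558823723298, 0.0, 255.0801982798598], [0.0, 411.3558823723298, 191.94402376666847], [0.0, 0.0, 1.0]] [[-0.037, -0.999, -0.001, -57.451], [0.971, -0.036, 0.234, -601.592], [-0.234, 0.007, 0.972, -877.149], [0.0, 0.0, 0.0, 1.0]]
core_mid [([266.0, 218.0], 0.76)]
bar_mid [([293.0, 209.0], 0.88)]
quartz_mid [([326.0, 200.0], 0.59), ([126.0, 224.0], 0.32)]
slab_mid [([414.0, 238.0], 0.61), ([414.0, 195.0], 0.6), ([369.0, 149.0], 0.55)]
tray [([306.0, 212.0], 0.93), ([317.0, 215.0], 0.3)]
rack [([125.0, 223.0], 0.85)]
scene [[451.8013208858648, 0.0, 253.1341664380111], [0.0, 451.8013208858648, 194.2456758902263], [0.0, 0.0, 1.0]] [[-0.662, 0.749, -0.009, 438.667], [-0.396, -0.34, 0.853, 141.979], [0.636, 0.568, 0.522, -1727.452], [0.0, 0.0, 0.0, 1.0]]
core_mid [([254.0, 195.0], 0.74)]
bar_mid [([236.0, 192.0], 0.65)]
quartz_mid [([215.0, 188.0], 0.58), ([234.0, 203.0], 0.55)]
slab_mid [([162.0, 188.0], 0.73), ([176.0, 167.0], 0.64), ([200.0, 182.0], 0.56)]
tray [([240.0, 205.0], 0.93)]
rack [([349.0, 254.0], 0.89)]
{'t': 0.7, 'joints': array([-1.21062831e+00,  4.90880145e-01,  1.55890904e+00,  4.15129949e-06,
        1.09167024e+00, -1.05587672e-01]), 'qvel': array([ 0.00030815,  0.00033472, -0.00063802, -0.00049177, -0.00051973,
       -0.00164791]), 'tau': array([-2.83621775e-04, -6.12326145e+01, -2.58407825e+01,  6.91768248e-02,
        4.44718183e-02,  7.54357217e-06]), 'eef_pos': array([ 280.71784995, -558.42234881,  292.27016663]), 'tcp_rot': array([3.14145978e+00, 1.03774991e-05, 4.65753771e-01]), 'ft_force': array([ 0.41175333,  0.00326671, -0.07319266]), 'moment': array([ 0.03960124, -0.03880066, -0.00723195]), 'grip_force': 0.0, 'opening': 1.0002131285899598}
```

```bash
python3 - <<'E'
import cv2
a=cv2.imread("pics/top0.png")[100:310,80:460]; cv2.imwrite("pics/top0c.png",cv2.resize(a,None,fx=2.1,fy=2.1,interpolation=2))
E
```

```text
(no output)
```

View pics/top0c.png

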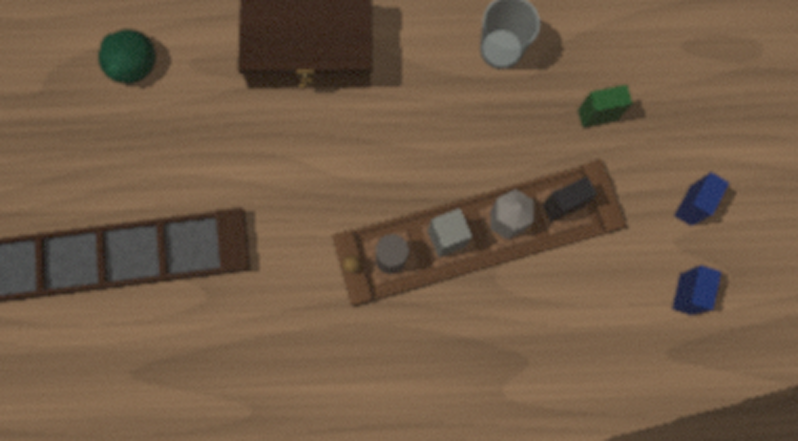

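View pics/scene0.png

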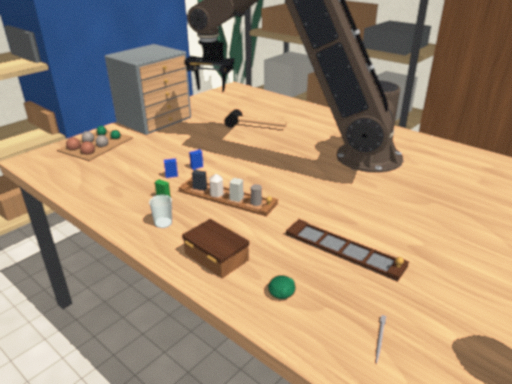

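```bash
cat > h.py <<'E'
import numpy as np,cv2
def cloud(c):
    K=c["camera_matrix"];z=c["z_map"].astype(float);v,u=np.mgrid[:z.shape[0],:z.shape[1]]
    P=np.stack([(u-K[0,2])/K[0,0]*z,-(v-K[1,2])/K[1,1]*z,-z,np.ones_like(z)],-1)
    W=(P@np.linalg.inv(c["world_to_cam"]).T)[...,:3]; W[z==0]=np.nan
    return W
E
python3 - <<'E'
from h import *
c=np.load("top0.npz"); W=cloud(c); hsv=cv2.cvtColor(c["color"],cv2.COLOR_RGB2HSV)
print("table z",np.nanmedian(W[240:270,150:250,2]),np.nanstd(W[240:270,150:250,2]))
print("stud",W[222:230,243:251,2].round().max())
for n,(u,v) in dict(core=(266,218),bar=(293,209),quartz=(326,200),slab=(352,194)).items():
    p=W[v-16:v+17,u-16:u+17].reshape(-1,3); p=p[p[:,2]>30]; top=np.nanpercentile(p[:,2],95)
    q=p[p[:,2]>top-(20 if n=="quartz" else 6)]; (cx,cy),s,a=cv2.minAreaRect(q[:,:2].astype(np.float32))
    print(n,"top",top.round(1),"mean",q[:,:2].mean(0).round(1),"rect",np.round((cx,cy,*s,a),1),len(q))
gray=((hsv[...,1]<60)&(W[...,2]<25)).astype(np.uint8); gray[:,:70]*=1
gray[:195]=0;gray[250:]=0;gray[:,200:]=0
n,l,s,_=cv2.connectedComponentsWithStats(gray)
for i in range(1,n):
    if s[i,4]>150:
        q=W[l==i]; r=cv2.minAreaRect(q[:,:2].astype(np.float32)); print("comp",s[i],np.nanmean(q,0).round(1),np.round((*r[0],*r[1],r[2]),1))
# rack and tray height masks
for nm,(u0,u1,v0,v1),lo,hi in (("rack",(20,205,190,255),8,60),("tray",(235,385,170,250),8,60)):
    q=W[v0:v1,u0:u1].reshape(-1,3); q=q[(q[:,2]>lo)&(q[:,2]<hi)]
    r=cv2.minAreaRect(q[:,:2].astype(np.float32)); print(nm,len(q),np.round((*r[0],*r[1],r[2]),1))
b=cv2.resize(c["color"][180:260,10:210,::-1],None,fx=4,fy=4,interpolation=2); cv2.imwrite("pics/rack.png",b)
E
```

```text
table z 0.4631588416162913 2.235630588514999
stud 50.0
core top 71.9 mean [ 536.6 -103.8] rect [ 536.5 -103.8   34.1   34.2   28.4] 189
bar top 77.9 mean [ 557.8 -168.7] rect [ 557.7 -169.    33.7   34.    19.3] 219
quartz top 79.9 mean [ 575.7 -240.5] rect [ 584.  -246.7   44.9   58.    52.7] 265
slab top 75.5 mean [ 591.1 -306.3] rect [ 591.5 -306.7   23.9   45.5   24.2] 202
comp [158 204  27  26 604] [560.6 126.5   6.7] [560.  125.9  62.1  60.1   5. ]
comp [129 207  27  27 614] [554.3 196.1   6.7] [553.5 196.   62.7  60.6   4.6]
comp [100 211  27  27 614] [548.  266.2   6.7] [547.1 264.9  62.9  62.4   5.1]
comp [ 71 214  26  27 617] [541.8 336.6   6.8] [540.8 335.7  62.6  62.1   5.6]
rack 2288 [551.5 228.8  73.1 336.5   5. ]
tray 2430 [ 564.9 -206.5   84.5  328.3   13.9]
```

View pics/rack.png

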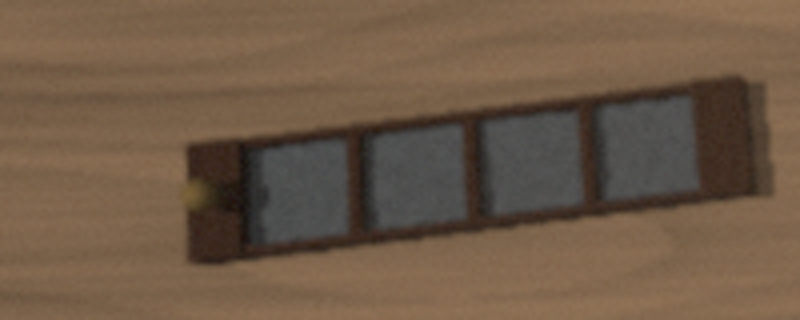

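>>> jog_arm:
  motion:
    - [0,0,-9.7,0,0,0,90]
    - [0,0,-9.7,0,0,0,90]
    - [0,0,-9.7,0,0,0,90]
    - [0,0,-9.7,0,0,0,90]
    - [0,0,-9.7,0,0,0,90]
    - [0,0,-9.7,0,0,0,90]
    - [0,0,-9.7,0,0,0,90]
    - [0,0,-9.7,0,0,0,90]

```text
t: 1.7
eef_pos: [280.7, -558.4, 292.3]
tcp_rot: [3.142, 0.0, 1.826]
ft_force: [1.0, -0.7, -0.5]
opening: 0.945
grip_force: 0.0
```

```bash
cat >> h.py <<'E'
def go(x,y,z,yaw):
    from cell import env
    s=env.state(); p=s["eef_pos"]; a=s["tcp_rot"]; Y=np.degrees(a[2]); c,d=np.cos(a[2]),np.sin(a[2]); w=np.array([x,y,z])-p
    print("t",round(s["t"],1),"pos",p.round(1),"yaw",round(Y,1),"rp",np.degrees(a[:2]).round(1),"F",s["ft_force"].round(1),"open",round(s["opening"]*95.1,1),"grip",round(s["grip_force"],1))
    print("tool shift before turn",np.round([c*w[0]+d*w[1],d*w[0]-c*w[1],-w[2]],1),"wz",round(-(yaw-Y),1))
E
python3 -c "
from h import go
go(536.6,-103.8,220,104)"
```

```text
t 1.7 pos [ 280.7 -558.4  292.3] yaw 104.6 rp [180.   0.] F [ 1.  -0.7 -0.5] open 89.9 grip 0.0
tool shift before turn [375.4 362.3  72.3] wz 0.6
```

>>> jog_arm:
  motion:
    - [0,0,0,37.5,36.2,7,90]
    - [0,0,0,37.5,36.2,7,90]
    - [0,0,0,37.5,36.2,7,90]
    - [0,0,0,37.5,36.2,7,90]
    - [0,0,0,37.5,36.2,7,90]
    - [0,0,0,37.5,36.2,7,90]
    - [0,0,0,37.5,36.2,7,90]
    - [0,0,0,37.5,36.2,7,90]
    - [0,0,0,37.5,36.2,8,90]
    - [0,0,0,37.5,36.2,8,90]

```text
t: 2.95
eef_pos: [539.8, -104.1, 220.2]
tcp_rot: [3.141, 0.0, 1.82]
ft_force: [0.3, -0.8, -0.2]
opening: 0.945
grip_force: 0.0
```

```bash
python3 - <<'E'
from h import *
from cell import env
c=env.read_camera("wrist"); np.savez("w0.npz",**c); cv2.imwrite("pics/w0.png",c["color"][:,:,::-1])
K=c["camera_matrix"];print(K.tolist())
def wproj(X):
    p=c["world_to_cam"]@np.r_[X,1]; x,y,z=p[0],-p[1],-p[2]; r=np.hypot(x,y); th=np.arctan2(r,z); return (K[0,2]+K[0,0]*th*x/r,K[1,2]+K[1,1]*th*y/r)
for n,X in dict(core=(536.6,-103.8,69),bar=(557.8,-168.7,75),q=(575.7,-240.5,81),slab=(591.3,-306.5,73)).items(): print(n,np.round(wproj(np.array(X,float))))
go(536.6,-103.8,104,104)
E
```

```text
[[297.3186396354542, 0.0, 251.31603377303344], [0.0, 297.3186396354542, 193.0474801178451], [0.0, 0.0, 1.0]]
core [248. 199.]
bar [253. 271.]
q [253. 334.]
slab [251. 369.]
t 3.0 pos [541.5 -99.9 219.3] yaw 104.4 rp [ 1.8e+02 -1.0e-01] F [-0.6  3.5 -1.7] open 89.9 grip 0.0
tool shift before turn [ -2.5  -5.7 115.3] wz 0.4
```

View pics/w0.png

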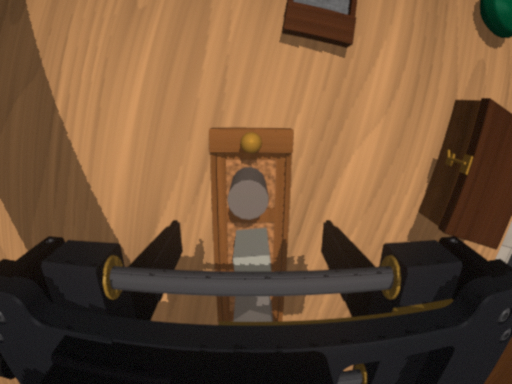

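>>> jog_arm:
  motion:
    - [0,0,0,0,0,0,60]
    - [0,0,0,0,0,0,60]

```text
t: 3.25
eef_pos: [538.7, -106.4, 220.4]
tcp_rot: [3.142, 0.0, 1.82]
ft_force: [0.2, 0.5, -0.5]
opening: 0.791
grip_force: 0.0
```

```bash
python3 -c "
from h import go
go(536.6,-103.8,102,104)"
```

```text
t 3.2 pos [ 538.7 -106.4  220.4] yaw 104.3 rp [180.   0.] F [ 0.2  0.5 -0.5] open 75.2 grip 0.0
tool shift before turn [  3.   -1.4 118.4] wz 0.3
```

>>> jog_arm:
  motion:
    - [0,0,0,3,-1.4,24,62]
    - [0,0,0,0,0,30,62]
    - [0,0,0,0,0,30,62]
    - [0,0,0,0,0,22,62]
    - [0,0,0,0,0,12,62]
    - [0,0,0,0,0,0,62]
    - [0,0,0,0,0,0,62]

```text
t: 4.12
eef_pos: [537.1, -103.5, 103.0]
tcp_rot: [3.141, 0.001, 1.82]
ft_force: [0.7, 0.5, -0.0]
opening: 0.654
grip_force: 0.0
```

>>> jog_arm:
  motion:
    - [0,0,0,0,0,0,45]
    - [0,0,0,0,0,0,36]
    - [0,0,0,0,0,0,30]
    - [0,0,0,0,0,0,25]
    - [0,0,0,0,0,0,25]
    - [0,0,0,0,0,0,25]

```text
t: 4.88
eef_pos: [536.9, -103.1, 102.5]
tcp_rot: [3.141, 0.0, 1.82]
ft_force: [-1.9, 0.7, 4.8]
opening: 0.376
grip_force: 30.0
```

```bash
python3 -c "
from h import go
go(560.6,126.5,202,95.1)"
```

```text
t 4.9 pos [ 536.9 -103.1  102.5] yaw 104.3 rp [180.   0.] F [-1.9  0.7  4.8] open 35.8 grip 30.0
tool shift before turn [216.6  79.6 -99.5] wz 9.2
```

>>> jog_arm:
  motion:
    - [0,0,0,0,0,-15,25]
    - [0,0,0,0,0,-25,25]
    - [0,0,0,0,0,-30,25]
    - [0,0,0,0,0,-20,25]
    - [0,0,0,0,0,-10,25]

```text
t: 5.5
eef_pos: [537.0, -103.1, 203.7]
tcp_rot: [3.14, 0.001, 1.82]
ft_force: [-0.6, -0.1, -2.3]
opening: 0.376
grip_force: 30.0
```

>>> jog_arm:
  motion:
    - [0,0,0,12,4,0,25]
    - [0,0,0,25,9,0,25]
    - [0,0,0,30,11,0,25]
    - [0,0,0,32,12,0,25]
    - [0,0,0,32,12,0,25]
    - [0,0,0,32,12,0,25]
    - [0,0,0,25,9,0,25]
    - [0,0,0,18,7,0,25]
    - [0,0,0,10,3.6,0,25]
    - [0,0,9.2,0,0,0,25]

```text
t: 6.75
eef_pos: [560.6, 126.4, 201.8]
tcp_rot: [-3.141, 0.0, 1.657]
ft_force: [-0.3, -0.3, -1.8]
opening: 0.375
grip_force: 30.0
```

>>> jog_arm:
  motion:
    - [0,0,0,0,0,0,25]
    - [0,0,0,0,0,0,25]

```text
t: 7.0
eef_pos: [560.7, 125.5, 202.1]
tcp_rot: [-3.141, 0.0, 1.662]
ft_force: [0.0, 0.7, -2.5]
opening: 0.379
grip_force: 30.0
```

```bash
python3 -c "
from h import go
go(560.6,126.5,99,95.1)"
```

```text
t 7.0 pos [560.7 125.5 202.1] yaw 95.2 rp [-180.    0.] F [ 0.   0.7 -2.5] open 36.0 grip 30.0
tool shift before turn [  1.   -0.  103.1] wz 0.1
```

>>> jog_arm:
  motion:
    - [0,0,0,1,0,20,25]
    - [0,0,0,0,0,28,25]
    - [0,0,0,0,0,28,25]
    - [0,0,0,0,0,16,25]
    - [0,0,0,0,0,9,25]
    - [0,0,0,0,0,0,25]
    - [0,0,0,0,0,0,25]

```text
t: 7.88
eef_pos: [561.0, 126.9, 102.0]
tcp_rot: [3.14, 0.0, 1.66]
ft_force: [0.3, 0.0, -2.4]
opening: 0.374
grip_force: 30.0
```

>>> jog_arm:
  motion:
    - [0,0,0,0,0,1,25]
    - [0,0,0,0,0,0.5,25]
    - [0,0,0,0,0,0,25]

```text
t: 8.25
eef_pos: [560.7, 126.9, 99.8]
tcp_rot: [3.141, 0.0, 1.66]
ft_force: [-0.3, 1.0, -1.7]
opening: 0.375
grip_force: 30.0
```

>>> jog_arm:
  motion:
    - [0,0,0,0,0,0.7,25]
    - [0,0,0,0,0,0,25]

```text
t: 8.5
eef_pos: [560.7, 126.8, 99.4]
tcp_rot: [3.141, 0.0, 1.66]
ft_force: [-1.1, 0.0, 5.4]
opening: 0.375
grip_force: 30.0
```

>>> jog_arm:
  motion:
    - [0,0,0,0,0,0.5,25]
    - [0,0,0,0,0,0,25]

```text
t: 8.75
eef_pos: [560.7, 126.9, 99.4]
tcp_rot: [3.141, 0.0, 1.66]
ft_force: [-2.9, -1.1, 11.9]
opening: 0.373
grip_force: 30.0
```

>>> jog_arm:
  motion:
    - [0,0,0,0,0,0,40]
    - [0,0,0,0,0,0,45]
    - [0,0,0,0,0,0,55]
    - [0,0,0,0,0,0,62]
    - [0,0,0,0,0,0,62]
    - [0,0,0,0,0,-20,62]
    - [0,0,0,0,0,-30,62]
    - [0,0,0,0,0,-30,62]
    - [0,0,0,0,0,-22,62]

```text
t: 9.88
eef_pos: [560.7, 126.9, 201.8]
tcp_rot: [3.141, 0.0, 1.66]
ft_force: [0.3, 1.0, -0.1]
opening: 0.655
grip_force: 0.0
```

```bash
python3 - <<'E'
from h import *
from cell import env
c=env.read_camera("top"); cv2.imwrite("pics/t1.png",cv2.resize(c["color"][130:270,20:420,::-1],None,fx=2,fy=2))
W=cloud(c)
q=W[195:250,140:200].reshape(-1,3); q=q[(q[:,2]>60)&(q[:,2]<75)]; print(len(q),q.mean(0) if len(q) else 0)
go(557.8,-168.8,202,109.3)
E
```

```text
68 [565.14076506 116.09070621  65.58101363]
t 9.9 pos [561.4 127.  204.2] yaw 95.1 rp [179.8   0. ] F [0.5 0.5 1.7] open 62.1 grip 0.0
tool shift before turn [-294.3  -29.9    2.2] wz -14.2
```

View pics/t1.png

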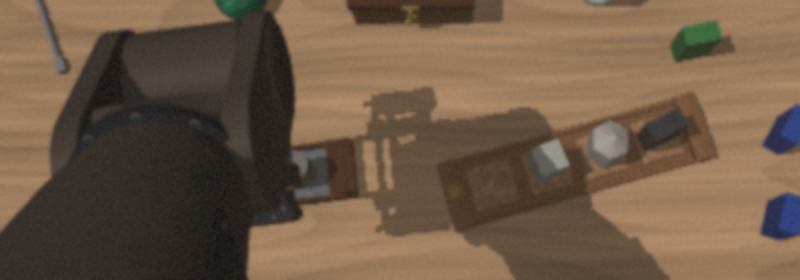

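>>> jog_arm:
  motion:
    - [0,0,0,-20,-2,0,62]
    - [0,0,0,-40,-4,0,62]
    - [0,0,0,-45,-4.5,0,62]
    - [0,0,0,-45,-4.5,0,62]
    - [0,0,0,-45,-4.5,0,62]
    - [0,0,0,-42,-4.5,0,62]
    - [0,0,0,-32,-3.5,0,62]
    - [0,0,0,-18,-2,0,62]
    - [0,0,-7,-7.3,-0.5,0,62]
    - [0,0,-7.2,0,0,0,62]

```text
t: 11.18
eef_pos: [556.4, -169.6, 199.8]
tcp_rot: [-3.141, -0.001, 1.911]
ft_force: [0.2, 0.3, 0.1]
opening: 0.654
grip_force: 0.0
```

>>> jog_arm:
  motion:
    - [0,0,0,0,0,0,62]
    - [0,0,0,0,0,0,62]

```text
t: 11.42
eef_pos: [556.7, -168.8, 200.2]
tcp_rot: [-3.141, -0.0, 1.905]
ft_force: [1.8, 0.3, -0.5]
opening: 0.653
grip_force: 0.0
```

```bash
python3 -c "
from h import go
go(557.8,-168.8,102,109.3)"
```

```text
t 11.4 pos [ 556.7 -168.8  200.2] yaw 109.2 rp [-180.   -0.] F [ 1.8  0.3 -0.5] open 62.1 grip 0.0
tool shift before turn [-0.4  1.  98.2] wz -0.1
```

>>> jog_arm:
  motion:
    - [0,0,0,-0.4,1,18,62]
    - [0,0,0,0,0,28,62]
    - [0,0,0,0,0,28,62]
    - [0,0,0,0,0,16,62]
    - [0,0,0,0,0,8,62]
    - [0,0,0,0,0,0,62]
    - [0,0,0,0,0,0,62]

```text
t: 12.3
eef_pos: [558.2, -169.1, 103.3]
tcp_rot: [3.141, 0.001, 1.907]
ft_force: [-0.1, 0.9, 0.3]
opening: 0.653
grip_force: 0.0
```

>>> jog_arm:
  motion:
    - [0,0,0,0,0,0,45]
    - [0,0,0,0,0,0,36]
    - [0,0,0,0,0,0,30]
    - [0,0,0,0,0,0,23]
    - [0,0,0,0,0,0,23]
    - [0,0,0,0,0,0,23]

```text
t: 13.05
eef_pos: [557.9, -169.0, 102.7]
tcp_rot: [3.142, 0.0, 1.907]
ft_force: [-1.4, 0.7, 3.4]
opening: 0.357
grip_force: 30.0
```

```bash
python3 -c "
from h import go
go(554.3,196.3,202,95.1)"
```

```text
t 13.1 pos [ 557.9 -169.   102.7] yaw 109.3 rp [180.   0.] F [-1.4  0.7  3.4] open 34.0 grip 30.0
tool shift before turn [346.  117.3 -99.3] wz 14.2
```

>>> jog_arm:
  motion:
    - [0,0,0,0,0,-15,23]
    - [0,0,0,0,0,-25,23]
    - [0,0,0,0,0,-30,23]
    - [0,0,0,0,0,-20,23]
    - [0,0,0,0,0,-10,23]

```text
t: 13.68
eef_pos: [558.0, -169.0, 204.1]
tcp_rot: [3.14, 0.001, 1.907]
ft_force: [0.1, 0.4, -2.1]
opening: 0.355
grip_force: 30.0
```

>>> jog_arm:
  motion:
    - [0,0,0,15,5,0,23]
    - [0,0,0,30,10,0,23]
    - [0,0,0,45,15,0,23]
    - [0,0,0,50,17,0,23]
    - [0,0,0,50,17,0,23]
    - [0,0,0,50,17,0,23]
    - [0,0,0,45,15,0,23]
    - [0,0,0,32,11,0,23]
    - [0,0,0,20,7,0,23]
    - [0,0,0,9,3.3,0,23]

```text
t: 14.92
eef_pos: [553.9, 197.3, 201.9]
tcp_rot: [-3.141, 0.0, 1.909]
ft_force: [1.2, -0.7, -2.2]
opening: 0.359
grip_force: 30.0
```

>>> jog_arm:
  motion:
    - [0,0,7.1,0,0,0,23]
    - [0,0,7.1,0,0,0,23]
    - [0,0,0,0,0,0,23]
    - [0,0,0,0,0,0,23]

```text
t: 15.42
eef_pos: [554.4, 195.8, 202.4]
tcp_rot: [-3.141, 0.0, 1.662]
ft_force: [-0.4, 0.3, -2.0]
opening: 0.358
grip_force: 30.0
```

```bash
python3 -c "
from h import go
go(554.3,196.3,99.6,95.1)"
```

```text
t 15.4 pos [554.4 195.8 202.4] yaw 95.2 rp [-180.    0.] F [-0.4  0.3 -2. ] open 34.1 grip 30.0
tool shift before turn [ 5.000e-01 -1.000e-01  1.028e+02] wz 0.1
```

>>> jog_arm:
  motion:
    - [0,0,0,0.5,0,20,23]
    - [0,0,0,0,0,28,23]
    - [0,0,0,0,0,28,23]
    - [0,0,0,0,0,16,23]
    - [0,0,0,0,0,9,23]
    - [0,0,0,0,0,0,23]
    - [0,0,0,0,0,1,23]
    - [0,0,0,0,0,0,23]
    - [0,0,0,0,0,0,23]

```text
t: 16.55
eef_pos: [554.4, 196.8, 100.9]
tcp_rot: [3.141, 0.0, 1.66]
ft_force: [0.1, -0.4, -1.8]
opening: 0.355
grip_force: 30.0
```

>>> jog_arm:
  motion:
    - [0,0,0,0,0,0.5,23]
    - [0,0,0,0,0,0,23]

```text
t: 16.8
eef_pos: [554.3, 196.8, 100.0]
tcp_rot: [3.142, 0.0, 1.66]
ft_force: [-0.2, -0.3, -2.7]
opening: 0.359
grip_force: 30.0
```

>>> jog_arm:
  motion:
    - [0,0,0,0,0,0.5,23]
    - [0,0,0,0,0,0,23]

```text
t: 17.05
eef_pos: [554.3, 196.8, 99.7]
tcp_rot: [3.141, 0.0, 1.66]
ft_force: [-0.3, -0.5, 1.8]
opening: 0.355
grip_force: 30.0
```

>>> jog_arm:
  motion:
    - [0,0,0,0,0,0.5,23]
    - [0,0,0,0,0,0,23]

```text
t: 17.3
eef_pos: [554.3, 196.8, 99.7]
tcp_rot: [3.141, 0.0, 1.66]
ft_force: [-2.6, 0.2, 7.6]
opening: 0.358
grip_force: 30.0
```

>>> jog_arm:
  motion:
    - [0,0,0,0,0,0,38]
    - [0,0,0,0,0,0,43]
    - [0,0,0,0,0,0,52]
    - [0,0,0,0,0,0,62]
    - [0,0,0,0,0,0,62]
    - [0,0,0,0,0,-20,62]
    - [0,0,0,0,0,-30,62]
    - [0,0,0,0,0,-30,62]
    - [0,0,0,0,0,-22,62]

```text
t: 18.42
eef_pos: [554.4, 196.9, 202.3]
tcp_rot: [3.141, -0.0, 1.66]
ft_force: [0.2, 0.2, -0.1]
opening: 0.648
grip_force: 0.0
```

```bash
python3 - <<'E'
from h import *
from cell import env
# quartz plan-view: points from both cameras between 45 and 63 mm high around it
P=[]
for n in ("top","scene"):
    c=env.read_camera(n); W=cloud(c).reshape(-1,3); m=(np.hypot(W[:,0]-577,W[:,1]+238)<34)&(W[:,2]>30)
    q=W[m]; print(n,len(q),q[q[:,2]>68].mean(0).round(1), np.nanmax(q[:,2]).round(1)); P.append(q)
    s=q[(q[:,2]>25)&(q[:,2]<58)]
    if n=="scene": sc=s
    np.savez(n+"1.npz",**c)
c=np.load("top0.npz"); cv2.imwrite("pics/q.png",cv2.resize(c["color"][175:225,300:375,::-1],None,fx=8,fy=8,interpolation=2))
go(575.7,-240.5,202,104)
E
```

```text
top 328 [ 576.7 -240.1   73.7] 83.1
scene 201 [ 581.2 -231.9   73.7] 82.9
t 18.5 pos [554.9 197.  203.2] yaw 95.1 rp [179.8  -0. ] F [-0.2  0.6  0.7] open 62.1 grip 0.0
tool shift before turn [-437.6  -18.1    1.2] wz -8.9
```

View pics/q.png

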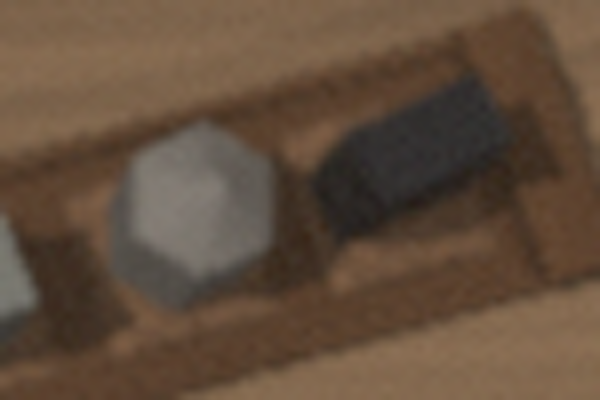

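```bash
python3 - <<'E'
from h import *
c=np.load("top0.npz");K=c["camera_matrix"];T=np.linalg.inv(c["world_to_cam"])
pts=np.array([(205,122),(272,158),(272,235),(200,278),(133,238),(132,162)])/8+[300-.44,175-.44]
X=[]
for u,v in pts:
    d=T[:3,:3]@[(u-K[0,2])/K[0,0],-(v-K[1,2])/K[1,1],-1]; o=T[:3,3]; X.append((o+d*(65-o[2])/d[2])[:2])
X=np.array(X); m=X.mean(0); print(m.round(1)); d=X-m
a=np.degrees(np.arctan2(d[:,1],d[:,0])); print(np.hypot(*d.T).round(1),a.round(1), ((a-30+30)%60-30).round(1))
E
```

```text
[ 576.9 -240.4]
[22.9 23.9 22.4 23.4 23.5 22.7] [  -6.3  -61.9 -120.8  174.   117.5   59.3] [23.7 28.1 29.2 24.  27.5 29.3]
```

>>> jog_arm:
  motion:
    - [0,0,0,-20,-1,0,65]
    - [0,0,0,-40,-2,0,65]
    - [0,0,0,-52,-2,0,65]
    - [0,0,0,-55,-2,0,65]
    - [0,0,0,-55,-2,0,65]
    - [0,0,0,-55,-2,0,65]
    - [0,0,0,-55,-2,0,65]
    - [0,0,0,-50,-2,0,65]
    - [0,0,0,-35,-1,0,65]
    - [0,0,0,-20,-1,0,65]

```text
t: 19.77
eef_pos: [575.1, -242.3, 199.7]
tcp_rot: [-3.14, -0.001, 1.658]
ft_force: [-0.2, -0.3, -0.2]
opening: 0.683
grip_force: 0.0
```

>>> jog_arm:
  motion:
    - [0,0,-7.3,0,0,0,65]
    - [0,0,-7.3,0,0,0,65]
    - [0,0,-7.3,0,0,0,65]
    - [0,0,0,0,0,0,65]
    - [0,0,0,0,0,0,65]

```text
t: 20.4
eef_pos: [576.0, -239.8, 200.7]
tcp_rot: [-3.141, -0.0, 2.039]
ft_force: [-0.3, -0.1, 0.3]
opening: 0.684
grip_force: 0.0
```

```bash
python3 -c "
from h import go
go(576.9,-240.4,102,117)"
```

```text
t 20.4 pos [ 576.  -239.8  200.7] yaw 116.8 rp [-180.   -0.] F [-0.3 -0.1  0.3] open 65.0 grip 0.0
tool shift before turn [-0.9  0.6 98.7] wz -0.2
```

>>> jog_arm:
  motion:
    - [0,0,0,-0.9,0.6,18,65]
    - [0,0,0,0,0,28,65]
    - [0,0,0,0,0,28,65]
    - [0,0,0,0,0,17,65]
    - [0,0,0,0,0,8,65]
    - [0,0,0,0,0,0,65]
    - [0,0,0,0,0,0,65]

```text
t: 21.28
eef_pos: [577.4, -240.6, 102.8]
tcp_rot: [3.141, 0.001, 2.042]
ft_force: [0.1, 0.1, 0.6]
opening: 0.686
grip_force: 0.0
```

>>> jog_arm:
  motion:
    - [0,0,0,0,0,0,50]
    - [0,0,0,0,0,0,42]
    - [0,0,0,0,0,0,36]
    - [0,0,0,0,0,0,28]
    - [0,0,0,0,0,0,28]
    - [0,0,0,0,0,0,28]

```text
t: 22.02
eef_pos: [577.0, -240.6, 102.3]
tcp_rot: [3.142, 0.0, 2.042]
ft_force: [-3.1, -1.4, 4.7]
opening: 0.434
grip_force: 30.0
```

```bash
python3 -c "
from h import go
go(547.8,266,202,95.1)"
```

```text
t 22.0 pos [ 577.  -240.6  102.3] yaw 117.0 rp [180.   0.] F [-3.1 -1.4  4.7] open 41.3 grip 30.0
tool shift before turn [464.7 203.8 -99.7] wz 21.9
```

>>> jog_arm:
  motion:
    - [0,0,0,0,0,-10,28]
    - [0,0,0,0,0,-20,28]
    - [0,0,0,0,0,-25,28]
    - [0,0,0,0,0,-25,28]
    - [0,0,0,0,0,-15,28]
    - [0,0,0,0,0,-5,28]
    - [0,0,0,0,0,0,28]

```text
t: 22.9
eef_pos: [576.9, -240.4, 201.7]
tcp_rot: [-3.141, -0.0, 2.042]
ft_force: [-0.1, 0.2, -3.3]
opening: 0.434
grip_force: 30.0
```

```bash
python3 - <<'E'
from h import *
from cell import env
c=env.read_camera("scene"); cv2.imwrite("pics/s2.png",cv2.resize(c["color"][130:250,150:300,::-1],None,fx=5,fy=5,interpolation=2))
go(547.8,266,202,95.1)
E
```

```text
t 22.9 pos [ 576.9 -240.4  201.3] yaw 117.0 rp [-180.   -0.] F [ 0.3 -0.7 -3. ] open 41.2 grip 30.0
tool shift before turn [464.4 203.9  -0.7] wz 21.9
```

View pics/s2.png

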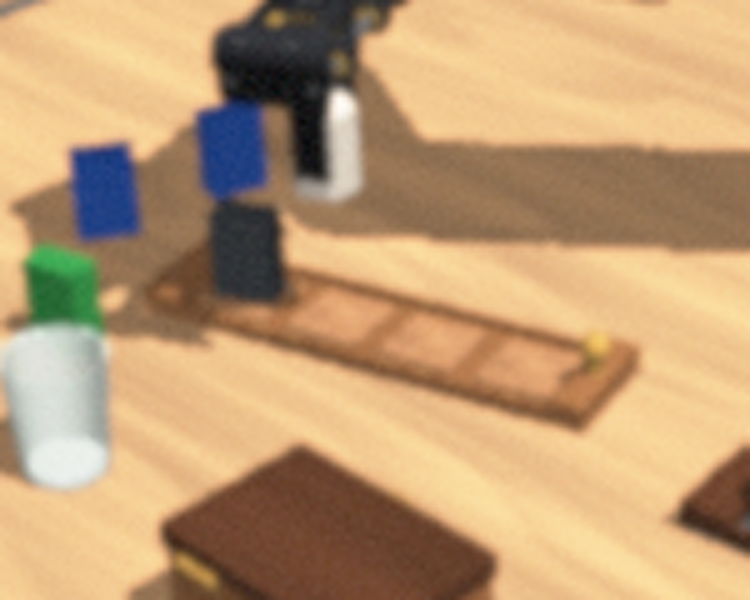

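>>> jog_arm:
  motion:
    - [0,0,0,14,6,0,28]
    - [0,0,0,28,12,0,28]
    - [0,0,0,41,18,0,28]
    - [0,0,0,45,20,0,28]
    - [0,0,0,45,20,0,28]
    - [0,0,0,45,20,0,28]
    - [0,0,0,45,20,0,28]
    - [0,0,0,45,20,0,28]
    - [0,0,0,45,20,0,28]
    - [0,0,0,40,17,0,28]

```text
t: 24.2
eef_pos: [551.8, 190.6, 201.5]
tcp_rot: [-3.141, -0.0, 2.043]
ft_force: [0.7, -0.5, -2.7]
opening: 0.433
grip_force: 30.0
```

>>> jog_arm:
  motion:
    - [0,0,0,32,14,0,28]
    - [0,0,0,22,10,0,28]
    - [0,0,0,12,5,0,28]
    - [0,0,0,5.4,2,0,28]
    - [0,0,7.3,0,0,0,28]
    - [0,0,7.3,0,0,0,28]
    - [0,0,7.3,0,0,0,28]
    - [0,0,0,0,0,0,28]
    - [0,0,0,0,0,0,28]

```text
t: 25.32
eef_pos: [548.1, 265.5, 202.0]
tcp_rot: [-3.141, 0.0, 1.662]
ft_force: [0.2, -0.1, -2.4]
opening: 0.431
grip_force: 30.0
```

```bash
python3 -c "
from h import go
go(547.8,266,99.4,95.1)"
```

```text
t 25.3 pos [548.1 265.5 202. ] yaw 95.2 rp [-180.    0.] F [ 0.2 -0.1 -2.4] open 41.0 grip 30.0
tool shift before turn [  0.5  -0.3 102.6] wz 0.1
```

>>> jog_arm:
  motion:
    - [0,0,0,0.5,0,20,28]
    - [0,0,0,0,0,28,28]
    - [0,0,0,0,0,28,28]
    - [0,0,0,0,0,16,28]
    - [0,0,0,0,0,9,28]
    - [0,0,0,0,0,0,28]
    - [0,0,0,0,0,0.8,28]
    - [0,0,0,0,0,0,28]
    - [0,0,0,0,0,0,28]

```text
t: 26.45
eef_pos: [548.2, 266.4, 100.7]
tcp_rot: [3.141, -0.0, 1.66]
ft_force: [-0.3, -0.1, -2.2]
opening: 0.431
grip_force: 30.0
```

>>> jog_arm:
  motion:
    - [0,0,0,0,0,0.5,28]
    - [0,0,0,0,0,0,28]

```text
t: 26.7
eef_pos: [548.1, 266.4, 99.7]
tcp_rot: [3.142, 0.0, 1.66]
ft_force: [0.2, 0.3, -1.3]
opening: 0.433
grip_force: 30.0
```

>>> jog_arm:
  motion:
    - [0,0,0,0,0,0.5,28]
    - [0,0,0,0,0,0,28]

```text
t: 26.95
eef_pos: [548.1, 266.5, 99.4]
tcp_rot: [3.141, -0.0, 1.66]
ft_force: [-0.4, 0.2, 0.8]
opening: 0.437
grip_force: 30.0
```

>>> jog_arm:
  motion:
    - [0,0,0,0,0,0.5,28]
    - [0,0,0,0,0,0,28]

```text
t: 27.2
eef_pos: [548.1, 266.5, 99.3]
tcp_rot: [3.141, -0.0, 1.66]
ft_force: [-2.2, 1.2, 5.3]
opening: 0.432
grip_force: 30.0
```

>>> jog_arm:
  motion:
    - [0,0,0,0,0,0,44]
    - [0,0,0,0,0,0,50]
    - [0,0,0,0,0,0,58]
    - [0,0,0,0,0,0,65]
    - [0,0,0,0,0,0,65]
    - [0,0,0,0,0,-20,65]
    - [0,0,0,0,0,-30,65]
    - [0,0,0,0,0,-30,65]
    - [0,0,0,0,0,-22,65]

```text
t: 28.32
eef_pos: [548.2, 266.4, 202.0]
tcp_rot: [3.141, -0.0, 1.66]
ft_force: [-0.1, -0.3, -0.3]
opening: 0.685
grip_force: 0.0
```

```bash
python3 -c "
from h import go
go(591.4,-306.5,202,114.2)"
```

```text
t 28.3 pos [548.2 266.4 202. ] yaw 95.1 rp [179.9  -0. ] F [-0.1 -0.3 -0.3] open 65.1 grip 0.0
tool shift before turn [-574.5   -7.8   -0. ] wz -19.1
```

>>> jog_arm:
  motion:
    - [0,0,0,-20,0,0,55]
    - [0,0,0,-40,-1,0,55]
    - [0,0,0,-50,-1,0,55]
    - [0,0,0,-52,-1,0,55]
    - [0,0,0,-52,-1,0,55]
    - [0,0,0,-52,-1,0,55]
    - [0,0,0,-52,-1,0,55]
    - [0,0,0,-52,-1,0,55]
    - [0,0,0,-52,-1,0,55]
    - [0,0,0,-52,0,0,55]

```text
t: 29.58
eef_pos: [581.0, -209.1, 199.3]
tcp_rot: [-3.14, -0.001, 1.659]
ft_force: [1.0, 0.2, 0.1]
opening: 0.575
grip_force: 0.0
```

>>> jog_arm:
  motion:
    - [0,0,0,-45,0,0,55]
    - [0,0,0,-30,0,0,55]
    - [0,0,0,-18,0,0,55]
    - [0,0,-6.4,-7.5,0,0,55]
    - [0,0,-6.4,0,0,0,55]
    - [0,0,-6.3,0,0,0,55]
    - [0,0,0,0,0,0,55]
    - [0,0,0,0,0,0,55]

```text
t: 30.58
eef_pos: [590.8, -306.4, 200.4]
tcp_rot: [-3.141, -0.0, 1.991]
ft_force: [-0.6, -0.9, -0.3]
opening: 0.579
grip_force: 0.0
```

```bash
python3 -c "
from h import go
go(591.4,-306.5,102,114.2)"
```

```text
t 30.6 pos [ 590.8 -306.4  200.4] yaw 114.1 rp [-180.   -0.] F [-0.6 -0.9 -0.3] open 55.1 grip 0.0
tool shift before turn [-0.3  0.5 98.4] wz -0.1
```

>>> jog_arm:
  motion:
    - [0,0,0,0,0.5,18,55]
    - [0,0,0,0,0,28,55]
    - [0,0,0,0,0,28,55]
    - [0,0,0,0,0,16,55]
    - [0,0,0,0,0,8,55]
    - [0,0,0,0,0,0,55]
    - [0,0,0,0,0,0,55]

```text
t: 31.45
eef_pos: [591.8, -306.5, 103.6]
tcp_rot: [3.141, 0.001, 1.993]
ft_force: [-0.6, 0.4, -0.3]
opening: 0.576
grip_force: 0.0
```

>>> jog_arm:
  motion:
    - [0,0,0,0,0,0,38]
    - [0,0,0,0,0,0,28]
    - [0,0,0,0,0,0,22]
    - [0,0,0,0,0,0,14]
    - [0,0,0,0,0,0,14]
    - [0,0,0,0,0,0,14]

```text
t: 32.2
eef_pos: [591.5, -306.4, 102.9]
tcp_rot: [3.142, 0.0, 1.993]
ft_force: [-0.4, -0.3, 2.4]
opening: 0.251
grip_force: 29.9
```

```bash
python3 -c "
from h import go
go(541.5,336,202,95.1)"
```

```text
t 32.2 pos [ 591.5 -306.4  102.9] yaw 114.2 rp [180.   0.] F [-0.4 -0.3  2.4] open 23.9 grip 29.9
tool shift before turn [606.5 217.6 -99.1] wz 19.1
```

>>> jog_arm:
  motion:
    - [0,0,0,0,0,-15,14]
    - [0,0,0,0,0,-25,14]
    - [0,0,0,0,0,-30,14]
    - [0,0,0,0,0,-20,14]
    - [0,0,0,0,0,-10,14]

```text
t: 32.83
eef_pos: [591.6, -306.4, 204.5]
tcp_rot: [3.141, 0.002, 1.993]
ft_force: [-0.1, 0.2, -1.7]
opening: 0.254
grip_force: 29.9
```

>>> jog_arm:
  motion:
    - [0,0,0,14,5,0,14]
    - [0,0,0,28,10,0,14]
    - [0,0,0,42,15,0,14]
    - [0,0,0,48,17.3,0,14]
    - [0,0,0,48,17.3,0,14]
    - [0,0,0,48,17.3,0,14]
    - [0,0,0,48,17.3,0,14]
    - [0,0,0,48,17.3,0,14]
    - [0,0,0,48,17.3,0,14]
    - [0,0,0,48,17.3,0,14]

```text
t: 34.08
eef_pos: [556.0, 140.9, 201.9]
tcp_rot: [-3.14, -0.0, 1.993]
ft_force: [0.9, -0.1, -2.1]
opening: 0.253
grip_force: 29.9
```

>>> jog_arm:
  motion:
    - [0,0,0,48,17,0,14]
    - [0,0,0,48,17,0,14]
    - [0,0,0,40,14,0,14]
    - [0,0,0,28,10,0,14]
    - [0,0,0,16,6,0,14]
    - [0,0,6.4,6.5,2.5,0,14]
    - [0,0,6.4,0,0,0,14]
    - [0,0,6.3,0,0,0,14]
    - [0,0,0,0,0,0,14]
    - [0,0,0,0,0,0,14]

```text
t: 35.33
eef_pos: [541.4, 335.8, 202.4]
tcp_rot: [-3.141, 0.0, 1.662]
ft_force: [0.4, -0.6, -1.7]
opening: 0.253
grip_force: 29.9
```

```bash
python3 -c "
from h import go
go(541.5,336,100,95.1)"
```

```text
t 35.3 pos [541.4 335.8 202.4] yaw 95.2 rp [-180.    0.] F [ 0.4 -0.6 -1.7] open 24.1 grip 29.9
tool shift before turn [  0.2   0.2 102.4] wz 0.1
```

>>> jog_arm:
  motion:
    - [0,0,0,0,0,20,14]
    - [0,0,0,0,0,28,14]
    - [0,0,0,0,0,28,14]
    - [0,0,0,0,0,16,14]
    - [0,0,0,0,0,9,14]
    - [0,0,0,0,0,0,14]
    - [0,0,0,0,0,0.8,14]
    - [0,0,0,0,0,0,14]
    - [0,0,0,0,0,0,14]

```text
t: 36.45
eef_pos: [541.6, 336.1, 101.3]
tcp_rot: [3.141, -0.0, 1.66]
ft_force: [-0.1, 0.5, -1.9]
opening: 0.251
grip_force: 29.9
```

>>> jog_arm:
  motion:
    - [0,0,0,0,0,0.5,14]
    - [0,0,0,0,0,0,14]

```text
t: 36.7
eef_pos: [541.5, 336.1, 100.4]
tcp_rot: [-3.142, 0.0, 1.66]
ft_force: [0.7, -0.4, -2.5]
opening: 0.253
grip_force: 29.9
```

>>> jog_arm:
  motion:
    - [0,0,0,0,0,0.5,14]
    - [0,0,0,0,0,0,14]

```text
t: 36.95
eef_pos: [541.5, 336.1, 99.9]
tcp_rot: [3.142, 0.0, 1.66]
ft_force: [0.1, -0.7, -1.4]
opening: 0.247
grip_force: 29.9
```

>>> jog_arm:
  motion:
    - [0,0,0,0,0,0.5,14]
    - [0,0,0,0,0,0,14]

```text
t: 37.2
eef_pos: [541.5, 336.1, 99.8]
tcp_rot: [3.141, 0.0, 1.66]
ft_force: [-2.5, -1.1, 5.6]
opening: 0.251
grip_force: 29.9
```

>>> jog_arm:
  motion:
    - [0,0,0,0,0,0.4,14]
    - [0,0,0,0,0,0,14]

```text
t: 37.45
eef_pos: [541.5, 336.1, 99.8]
tcp_rot: [3.141, -0.0, 1.66]
ft_force: [-3.7, -1.5, 9.4]
opening: 0.25
grip_force: 29.9
```

Release, rise, and back away to clear the view.

>>> jog_arm:
  motion:
    - [0,0,0,0,0,0,28]
    - [0,0,0,0,0,0,34]
    - [0,0,0,0,0,0,44]
    - [0,0,0,0,0,0,55]
    - [0,0,0,0,0,0,55]
    - [0,0,0,0,0,-20,55]
    - [0,0,0,0,0,-30,55]
    - [0,0,0,0,0,-40,55]
    - [0,0,0,0,0,-40,55]
    - [0,0,0,0,0,-20,55]

```text
t: 38.7
eef_pos: [541.7, 336.2, 253.0]
tcp_rot: [3.138, -0.001, 1.66]
ft_force: [0.5, -0.7, 0.2]
opening: 0.576
grip_force: 0.0
```

>>> jog_arm:
  motion:
    - [0,0,0,-30,0,0,55]
    - [0,0,0,-50,0,0,55]
    - [0,0,0,-50,0,0,55]
    - [0,0,0,-50,0,0,55]
    - [0,0,0,-50,0,0,55]
    - [0,0,0,-50,0,0,55]
    - [0,0,0,-50,0,0,55]
    - [0,0,0,-50,0,0,55]
    - [0,0,0,-40,0,0,55]
    - [0,0,0,-20,0,0,55]

```text
t: 39.95
eef_pos: [580.5, -103.9, 250.2]
tcp_rot: [3.14, 0.001, 1.658]
ft_force: [0.4, 0.5, 0.2]
opening: 0.577
grip_force: 0.0
```

>>> jog_arm:
  motion:
    - [0,0,0,0,0,0,55]
    - [0,0,0,0,0,0,55]
    - [0,0,0,0,0,0,55]

```text
t: 40.33
eef_pos: [580.5, -100.9, 249.2]
tcp_rot: [-3.142, -0.0, 1.661]
ft_force: [-0.6, -1.0, -0.6]
opening: 0.58
grip_force: 0.0
```

```bash
python3 - <<'E'
from h import *
from cell import env
c=env.read_camera("top"); W=cloud(c)
cv2.imwrite("pics/end.png",cv2.resize(c["color"][180:260,10:210,::-1],None,fx=4,fy=4,interpolation=2))
for n,x,y,h in (("core",560.6,126.5,66),("bar",554.3,196.3,72),("quartz",547.8,266,78),("slab",541.5,336,70)):
    m=(np.abs(W[...,0]-x)<30)&(np.abs(W[...,1]-y)<30)&(W[...,2]>h-(14 if n=="quartz" else 8)); q=W[m]; print(n,m.sum(),(q.mean(0)-[x,y,0]).round(1), np.percentile(q[:,2],95).round(1),h)
E
```

```text
core 186 [ 0.6 -0.6 66.4] 69.1 66
bar 242 [-0.  -0.7 71.9] 74.8 72
quartz 212 [ 0.  -3.  70.3] 77.6 78
slab 231 [-0.  -2.4 69.8] 73.3 70
```

View pics/end.png

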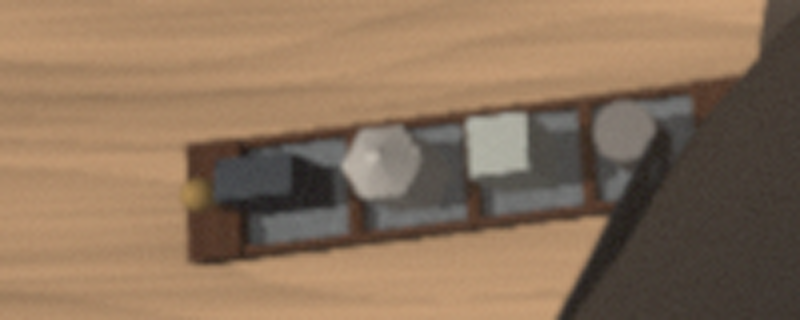

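All four stand in the compartments near their centres and at the expected heights: slab next to the stud, then quartz, bar and core.

```bash
python3 -c "
from cell import env
print(env.job_done())"
```

```text
the job is handed in; nothing more can be done
None
```

I placed and released all four specimens in the rack in reverse order (from the rack's stud: slab, quartz, bar, core) and handed the job in at about 40 s; the last depth check showed each near its compartment centre at standing height, but the hand-in returned no verdict.

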